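# Close the check-weight case: fold the cover over and tuck it under the lip

## Robot

A 6-joint arm with a two-finger parallel gripper is mounted at the origin on a cart in front of the work surface, level with it; the furniture and walls round the work are solid. World frame = base frame: x ahead of the robot, y to its left, z up, the work surface at z = 0. Lengths are in mm, angles in degrees, forces in N, time in s.
With the tool pointing down it reaches from about 350 to 850 mm from the base axis. Payload 8.1 kg.
Tool frame: the origin (TCP) lies midway between the tips of the shut fingers; the grasp point (between the pads) lies 19 mm behind it (hold_point_z is the distance from the TCP to the grasp point, in mm); z points along the fingers, y is the direction in which the jaws open and shut (so a half turn about z gives the same grasp; the last joint's range is limited). The gripper opens to 85 mm and grips with 20 to 120 N. Pads are 22 mm wide; open, the fingers measure 114 mm over their backs; the gripper's body (76 mm by 85 mm) begins 54 mm behind the grasp point. The pads swing forward as they close: fully open they stand 13 mm farther back than shut.
Start: joints at [63.117, 7.471, 85.268, -0, 87.261, -4.893], TCP at [224.647, 556.362, 231.292] pointing down, gripper open.
Joint ranges: [-169.43, 169.43], [-51.17, 129.36], [1.28, 143.12], [-76.62, 256.62], [0, 156.53], [-152.29, 152.29]. Speed limits (degrees/s): [136.94, 136.94, 159.86, 180, 180, 180].

## Interface

Orientations are given as [roll, pitch, yaw] about the fixed x, y, z axes, in that order (R = Rz(yaw) Ry(pitch) Rx(roll)).
In Python, from bench import sense, snapshot, camera_params, hand_in, hold_point_z gives the robot as it stands.
- The arm moves only by the tool servo_tool, never from a script. Its argument "motion" is a list of rows, each a list of 7 numbers: the finger opening in mm, from 0 to 85.4, then the shift along the tool's x, y, z in mm, then the turn, a rotation vector about the tool's x, y, z in rad. A call has 1 to 10 rows; each row shifts and turns the pose as measured when the row begins, along the tool's axes as they then stand; what a row does not reach is not made up. A row lasts 1/10 s, in which the tool goes at most 50 mm and 8.59 degrees, less where a joint would pass 70% of its speed; a pose out of reach is approached as far as the arm can. A call with a gripper value outside its range is refused whole. The fingers move at their own pace and stop on an object; "force" is the grip in N (left out, the last holds). Time passes only in rows, so rows that do not move let the fingers close. It gives the time, the measured TCP pose, the force and the opening at its end, in the units of the state.
- sense(): the state, without advancing time (a new reading comes with each control period).
- snapshot(name): name is "scene" or "top"; returns the picture (384x512x3 uint8, blue, green, red); there is no depth.
- camera_params(name): a dict with "fx", "fy", "cx", "cy" (pixels), "R" (3x3) and "t" (3): a world point X has camera coordinates R X + t. Camera axes: x right, y down, z forward; pixel columns grow to the right and rows downward; lengths in mm; the calibration is good to about 2 mm. A picture is of the moment at which its call begins. camera_params takes no time and is no camera call.
- hand_in(): hands the job in, once; it reports no verdict.
The state is a dict: "time": time; "joint_pos": joint angles; "qd": joint speeds; "joint_efforts": joint torques, N m; "tool_pos": TCP position; "tcp_rot": TCP orientation; "ft_force": force on the tool from outside, world axes, zero at the start; "wrist_torque": the same for the moment, N m; "finger_gap": finger opening in mm.
Only numpy, scipy, OpenCV 4.12 (cv2) and the standard library are available. Lean on these libraries where they do the work, as an engineer would, in place of code of your own. Each camera call takes 0.05 s, during which the arm holds its last target. There are 200 camera calls.

## Task

Close the check-weight case: with the fingertips push its raised metal cover over until it lies flat, and, holding it down, push it along until its free edge is fully home beneath the retaining lip at the other end, so that it stays shut when you let go. Only push and press, gently: do not pinch or lift anything, and leave the weights in their pockets and the stamp, tape and marker pen where they are.

Things in the scene. Friction and masses are not known exactly. Their poses are not given: they have to be found in the camera images.
- case: Grey open box with three brass weights standing in it, screwed to the worktop: 138 mm long (its x), 124 mm wide (its y), walls 48 mm high. Origin on the worktop, underside; the box runs from x = -62 to +76 mm. x points from the hinge end to the lip end (the way the cover folds over), y across, z up. The cover's hinge is at x = -55, the lip at x = +58 to +77 mm
- hinge_axis (a point): Middle of the cover's hinge axis, 51 mm above the worktop, at x = -55 mm in the case's frame; the axis runs along the case's y. Axes as the case's
- lip_mouth (a point): Middle of the mouth of the steel retaining lip, at x = +58 mm in the case's frame, 59 mm above the worktop. The lip is a 90 mm wide flat tongue that reaches from the lip end 19 mm back over the case; its underside is 57 mm above the worktop, slightly flared up at the mouth, its top 61 mm. The closed cover's top face is at 53 mm, so that its edge passes under with 4 mm to spare. Axes as the case's
- cover_edge (a point): Middle of the cover's free edge, on its outer face (the top when closed). The cover is an aluminium plate, 4 mm thick and 118 mm wide, its free edge 110 mm from the hinge axis when drawn back, 125 mm when pushed home. Axes are the cover's: x from hinge to free edge, y along the hinge, z out of the outer face
- ridge_top (a point): Middle of the top of the push ridge, a bar 6 mm thick and 90 mm wide that runs across the outer face parallel to the hinge and stands 9 mm proud of it; its centre is 88 mm from the hinge axis when the cover is drawn back. To slide the cover home, press the plate down on the hinge side of the ridge and push the ridge towards the free edge
- cover_swing (a joint): Swing of the cover (rad): 0 lying flat on the case, about 1.6 upright, 1.9 wide open. A weak spring (0.11 N m at 0, towards 1.5) with some friction lifts it again if it is let go untucked; tucked, it rests at up to about 0.04 against the lip
- cover_slide (a joint): Sliding of the cover in its slotted hinge, in the cover's own plane away from the hinge (m): 0 drawn back (free edge 3 mm short of the lip mouth when flat), 0.015 fully home at its stop, with 12 mm of the edge under the lip. It stays where it is left (about 2 N of friction). If it is slid out before the cover is flat, the edge lands on top of the lip
- weight_0_mid (a point): Largest brass weight, 30 mm across and 40 mm tall, in its pocket in the case; point half-way up. Not to be lifted
- weight_1_mid (a point): Middle brass weight, 24 mm across and 32 mm tall, in its pocket; point half-way up. Not to be lifted
- weight_2_mid (a point): Smallest brass weight, 19 mm across and 26 mm tall, in its pocket; point half-way up. Not to be lifted
- stamp_mid (a point): Rubber stamp with a black knob, 30x52x78 mm, standing beyond the lip end of the case; point half-way up. To be left alone
- tape_2_mid (a point): Roll of brown tape, 94 mm across, 25 mm high, lying beside the case; point half-way up. To be left alone
- pen_2_mid (a point): White marker pen with a black cap, 135 mm long, 16 mm thick, lying beside the case; point half-way up. To be left alone

How it is judged:
By the outcome, as a careful person would: the job done as asked, in the order asked, and still so for the second after the job is handed in, with the robot touching nothing.
It also fails if it takes over 40 s, if anything falls off the work surface, if the arm or the gripper's body presses on something with over 40 N, if the wrist force passes 120 N, or if a joint passes its speed limit or range.

## Working session

There is one attempt and no reset: what is moved stays moved. The work goes in short steps, Python scripts to look and compute and a tool call to move; the robot and the scene stay as the last step left them, time stands still between calls to the robot, and variables do not carry over. Pictures are saved under pics/ and viewed, about 8 in all and at most 12, crops included, and the job is handed in when it is done.

Besides the shell and the picture viewer there is one more tool, called after ">>>" as name([rows], argument=value, ...), one row to a line, values as JSON. servo_tool: Moves the arm, as the interface text tells. Its arguments: {"type":"object","properties":{"motion":{"type":"array"},"force":{"type":"number"}},"required":["motion"]}

```bash
mkdir -p pics; python3 - <<'E'
from bench import *
import cv2,numpy as np
for n in("scene","top"):
    cv2.imwrite(f"pics/{n}0.png",cv2.resize(snapshot(n),None,fx=1.5,fy=1.5,interpolation=cv2.INTER_CUBIC))
    p=camera_params(n);R=np.array(p["R"]);print(n,p["fx"],p["cx"],p["cy"],R.round(3).tolist(),np.round(-R.T@np.array(p["t"])))
s=sense();print(s)
E
```

```text
scene 439.41492328620075 256.0851956942051 198.99551561374102 [[0.642, -0.767, -0.012], [-0.37, -0.296, -0.881], [0.672, 0.569, -0.473]] [ -74. -546.  534.]
top 488.0306329413438 250.60424429195675 193.6605634737459 [[-0.007, -1.0, 0.006], [-0.993, 0.006, -0.117], [0.117, -0.007, -0.993]] [491.  12. 925.]
{'time': 0.1, 'joint_pos': array([ 6.31190356e+01,  7.51336583e+00,  8.53229548e+01,  2.18653568e-03,
        8.72616985e+01, -4.89337063e+00]), 'qd': array([-0.09565876, -0.05876451, -0.16038008,  0.0642054 , -0.09198748,
       -0.01590231]), 'joint_efforts': array([ 1.10831974e-03, -5.70959508e+01, -5.01938260e+01, -2.72040315e-04,
        8.50483426e-03,  8.82612562e-05]), 'tool_pos': array([224.38775053, 555.92726818, 230.32319875]), 'tcp_rot': array([-1.79902524e+02, -1.05370914e-02,  1.58012291e+02]), 'ft_force': array([-0.32503146, -0.52215833,  0.30825004]), 'wrist_torque': array([ 0.01951096,  0.00496218, -0.01822553]), 'finger_gap': 85.11466471564059}
```

View pics/scene0.png

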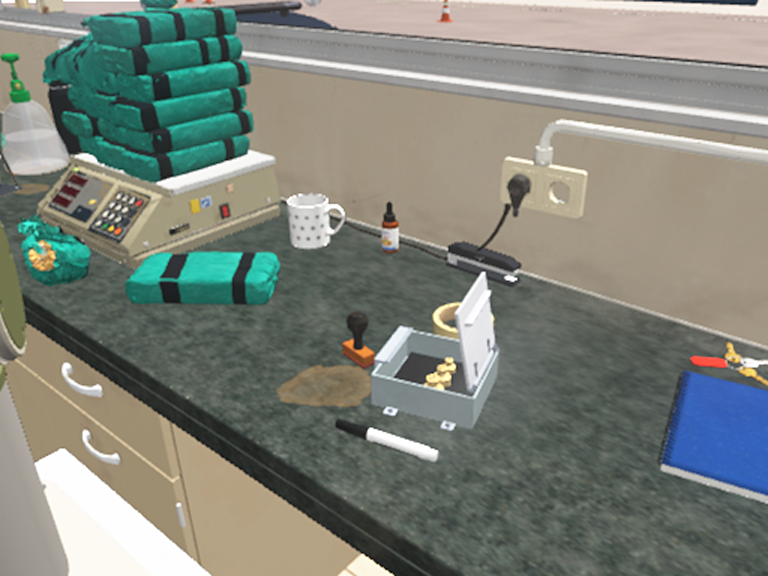

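View pics/top0.png

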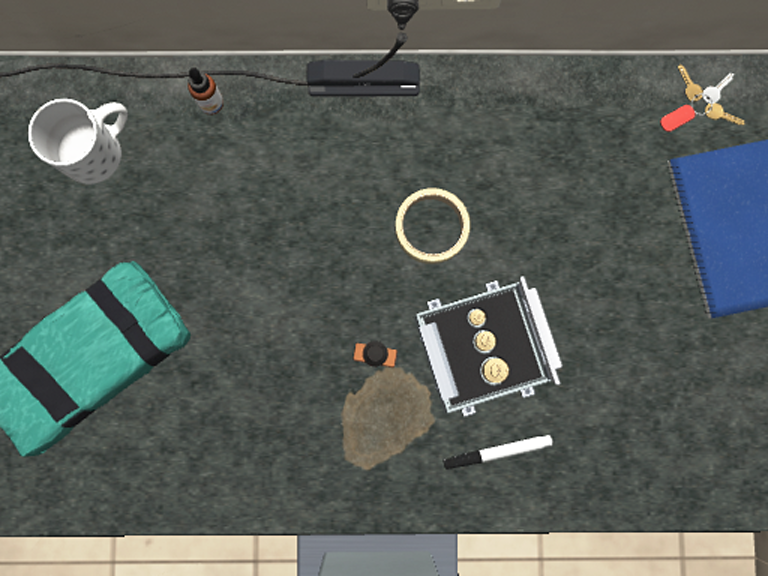

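The scene picture shows the cover upright at the right-hand (−y) end of the case. In the top picture the case spans about (418..560, 278..412), with the lip at the left near (440,360), the stamp at (375,353), the tape at (432,225) and the pen at (497,452). Next I'll crop for corner positions.

```bash
python3 - <<'E'
from bench import *
import cv2,numpy as np
im=snapshot("top"); cv2.imwrite("pics/top1.png",cv2.resize(im[175:290,270:385],None,fx=5,fy=5,interpolation=cv2.INTER_CUBIC))
E
```

```text
(no output)
```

View pics/top1.png

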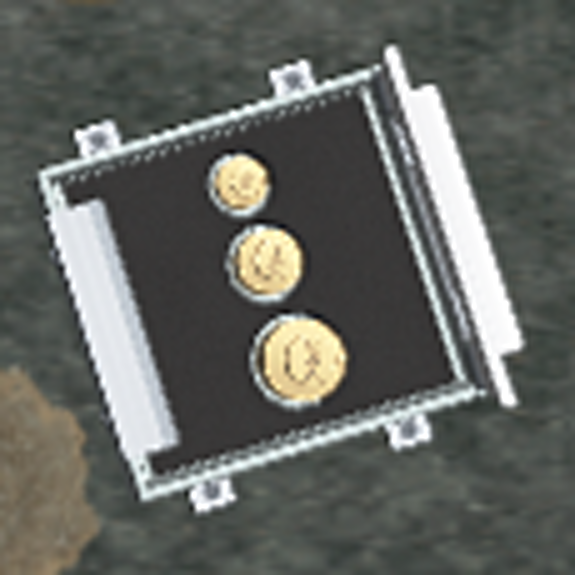

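```bash
cat >h.py <<'E'
from bench import *
import cv2,numpy as np
from scipy.optimize import least_squares
def proj(n,X):
    p=camera_params(n);c=np.atleast_2d(X)@np.array(p["R"]).T+np.array(p["t"])
    return np.c_[p["fx"]*c[:,0]/c[:,2]+p["cx"],p["fy"]*c[:,1]/c[:,2]+p["cy"]]
def toW(q,P):
    P=np.atleast_2d(P).astype(float);a=np.radians(q[2]);c,s=np.cos(a),np.sin(a)
    return np.c_[q[0]+c*P[:,0]-s*P[:,1],q[1]+s*P[:,0]+c*P[:,1],P[:,2]]
E
python3 - <<'E'
from h import *
uv=np.array([[42,174],[146,498],[380,68],[482,393],[103,202],[177,442]])
px=np.array([270,175])+(uv+.5)/5-.5
P=[[76,-62,48],[76,62,48],[-62,-62,48],[-62,62,48],[58,-45,61],[58,45,61]]
f=lambda q:(proj("top",toW(q,P))-px).ravel()
r=least_squares(f,[450,-80,100]);q=r.x;print(q,f(q).round(1))
# cover: edge & ridge pixels
uv2=np.array([[390,48],[512,402],[435,88],[522,348]]);px2=np.array([270,175])+(uv2+.5)/5-.5
def cov(th,sl):
    e=np.array([np.cos(th),np.sin(th)]);n=np.array([-np.sin(th),np.cos(th)]);h=np.array([-55,51])
    E=h+e*(110+sl)+n*2;Rg=h+e*(88+sl)+n*11
    return [[*([E[0],-59]),E[1]],[E[0],59,E[1]],[Rg[0],-45,Rg[1]],[Rg[0],45,Rg[1]]]
g=lambda a:(proj("top",toW(q,cov(a[0],0)))-px2).ravel()
for t in np.radians([80,86,90,94,100,108]): print(np.degrees(t),g([t]).round(1))
print(toW(q,[[-55,0,51],[58,0,59],[-62,0,0],[76,0,0],[110,0,39]]))
# stamp, tape pixel (1.5x img)
for n,p,z in(("stamp",(375,353),78),("tape",(432,225),25),("pen tip",(550,440),8),("pen cap",(446,463),8)):
    w=least_squares(lambda a:(proj("top",[[a[0],a[1],z]])-np.array(p)/1.5).ravel(),[450,0]).x
    d=w-q[:2];a=np.radians(q[2]);print(n,w.round(),"case",np.round([np.cos(a)*d[0]+np.sin(a)*d[1],-np.sin(a)*d[0]+np.cos(a)*d[1]]))
E
```

```text
[ 528.21777362 -130.29766445  106.6688433 ] [-2.3 -0.3 -2.2  1.5  2.7 -1.3  4.1 -0.5 -1.5 -0.3 -0.8  0.6]
80.0 [ 1.3 -0.3  0.8  0.6 -0.2 -0.7  0.2  0.6]
86.0 [ 8.3 -2.5  7.9 -1.5  5.2 -2.3  5.7 -1.1]
90.0 [12.9 -3.9 12.6 -3.   8.7 -3.4  9.2 -2.3]
94.0 [17.4 -5.3 17.2 -4.4 12.1 -4.4 12.7 -3.4]
100.0 [23.9 -7.2 23.8 -6.6 17.  -5.8 17.5 -5. ]
108.0 [32.1 -9.5 31.9 -9.4 23.  -7.5 23.4 -7. ]
[[ 543.99395305 -182.98648834   51.        ]
 [ 511.58107532  -74.73490471   59.        ]
 [ 546.00183043 -189.69233865    0.        ]
 [ 506.41796205  -57.49128962    0.        ]
 [ 496.66541477  -24.92001667   39.        ]]
stamp [518.   7.] case [135. -30.]
tape [679. -66.] case [  19. -163.]
pen tip [ 412. -208.] case [-41. 134.]
pen cap [385. -79.] case [ 90. 123.]
```

```bash
cat >>h.py <<'E'
def cov(th,sl):
    e=np.array([np.cos(th),np.sin(th)]);n=np.array([-np.sin(th),np.cos(th)]);h=np.array([-55,51])
    E=h+e*(110+sl)+n*2;Rg=h+e*(88+sl)+n*11
    return [[*([E[0],-59]),E[1]],[E[0],59,E[1]],[Rg[0],-45,Rg[1]],[Rg[0],45,Rg[1]]]
E
python3 - <<'E'
from h import *
uv=np.array([[42,174],[146,498],[380,68],[482,393],[103,202],[177,442],[390,48],[512,402],[435,88],[522,348]])
px=np.array([270,175])+(uv+.5)/5-.5
P=[[76,-62,48],[76,62,48],[-62,-62,48],[-62,62,48],[58,-45,61],[58,45,61]]
def f(a):
    r=proj("top",toW(a,P+cov(a[3],0)))-px
    t=np.radians(17.3);
    r[2:4,0]=0   # only across side edges (nearly v)
    return r.ravel()
r=least_squares(f,[528,-130,106,1.5]);q=r.x;print(q,np.degrees(q[3]),f(q).round(1).tolist())
im=cv2.resize(snapshot("scene"),None,fx=1,fy=1)
L=[[76,-62,48],[76,62,48],[-62,62,48],[-62,62,0],[76,62,0],[58,-45,61],[58,45,61]]+cov(q[3],0)
im=cv2.resize(im[160:300,220:360],None,fx=4,fy=4,interpolation=cv2.INTER_CUBIC)
for u in proj("scene",toW(q,L)): cv2.circle(im,tuple(int(v) for v in ((u-[220,160])*4+1.5)),4,(0,0,255),1)
cv2.imwrite("pics/s1.png",im)
E
```

```text
[ 528.72141541 -133.08491522  106.64663995    1.360602  ] 77.9567523217477 [-0.7, -0.6, -0.6, 1.2, 0.0, -1.5, 0.0, -0.8, 0.1, -0.6, 0.8, 0.3, 0.6, 0.2, 0.1, 1.0, -0.3, -0.4, 0.1, 0.8]
```

View pics/s1.png

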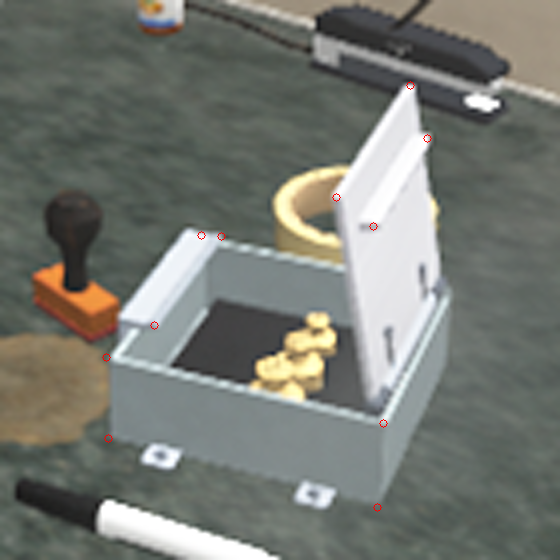

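The fitted pose matches the scene view to about 2 mm: case at (528.7, −133.1), yaw 106.6°, cover at about 78°. The circled corners at, for example, (410,86) and (107,357) lie on the real ones. I'll travel above the hinge side with the fingers shut.

>>> servo_tool([
  [0, -33, -33, 0, 0, 0, 0],
  [0, -33, -33, 0, 0, 0, 0],
  [0, -33, -33, 0, 0, 0, 0],
  [0, -33, -33, 0, 0, 0, 0],
  [0, -33, -33, 0, 0, 0, 0],
  [0, -33, -33, 0, 0, 0, 0],
  [0, -33, -33, 0, 0, 0, 0],
  [0, -33, -33, 0, 0, 0, 0],
  [0, -33, -33, 0, 0, 0, 0],
])

```text
time: 1.1
tool_pos: [390.6, 159.9, 227.4]
tcp_rot: [-179.8, -0.0, 158.6]
ft_force: [0.2, 0.1, -0.5]
finger_gap: -0.0
```

>>> servo_tool([
  [0, -33, -33, 0, 0, 0, 0],
  [0, -33, -33, 0, 0, 0, 0],
  [0, -33, -33, 0, 0, 0, 0],
  [0, -33, -33, 0, 0, 0, 0],
  [0, -33, -33, 0, 0, 0, 0],
  [0, -33, -33, 0, 0, 0, 0],
  [0, -33, -33, 0, 0, 0, 0],
  [0, -33, -33, 0, 0, 0, 0],
  [0, -33, -33, 0, 0, 0, 0],
  [0, 0, 0, 0, 0, 0, 0],
])

```text
time: 2.1
tool_pos: [562.0, -248.2, 226.4]
tcp_rot: [-179.8, 0.0, 158.3]
ft_force: [-1.3, 1.0, -0.6]
finger_gap: -0.3
```

>>> servo_tool([
  [0, 0, 0, 0, 0, 0, 0.13],
  [0, 0, 0, 0, 0, 0, 0.13],
  [0, 0, 0, 0, 0, 0, 0.13],
  [0, 0, 0, 0, 0, 0, 0.13],
  [0, 0, 0, 0, 0, 0, 0.13],
  [0, 0, 0, 0, 0, 0, 0.13],
  [0, 0, 0, 0, 0, 0, 0.12],
  [0, 0, 0, 0, 0, 0, 0],
])

```text
time: 2.9
tool_pos: [560.2, -247.6, 222.5]
tcp_rot: [-179.6, -0.2, 104.5]
ft_force: [0.5, 0.7, -0.4]
finger_gap: 0.2
```

>>> servo_tool([
  [0, 0, 0, 0, 0, 0, -0.035],
  [0, 0, 0, 0, 0, 0.13, 0],
  [0, 0, 0, 0, 0, 0.13, 0],
  [0, 0, 0, 0, 0, 0.13, 0],
  [0, 0, 0, 0, 0, 0.13, 0],
  [0, 0, 0, 0, 0, 0.13, 0],
  [0, 0, 0, 0, 0, 0.11, 0],
  [0, 0, 0, 0, 0, 0, 0],
])

```text
time: 3.7
tool_pos: [559.1, -243.3, 222.1]
tcp_rot: [179.2, -45.6, 109.2]
ft_force: [-0.7, -0.5, -2.1]
finger_gap: -0.0
```

```bash
cat >>h.py <<'E'
from scipy.spatial.transform import Rotation as Ro
q=np.array([528.7,-133.1,106.65])
def st():
    s=sense();C=Ro.from_euler('z',q[2],degrees=True).as_matrix()
    p=C.T@(s["tool_pos"]-[q[0],q[1],0]);T=C.T@Ro.from_euler('xyz',s["tcp_rot"],degrees=True).as_matrix()
    return s,p,T,C
def go(x,z,al,y=0):
    "relative move to case pose (x,y,z), tilt al deg: shift in tool axes, rotvec"
    s,p,T,C=st();a=np.radians(al)
    G=np.array([[np.cos(a),0,np.sin(a)],[0,-1,0],[np.sin(a),0,-np.cos(a)]])
    print("->",x,z,al,"shift",(T.T@(np.array([x,y,z])-p)).round(1),"rot",Ro.from_matrix(T.T@G).as_rotvec().round(3))
def rep():
    s,p,T,C=st();d=p[[0,2]]-[-55,51];F=C.T@s["ft_force"]
    print("t",s["time"],"case",p.round(1),"tilt",np.degrees(np.arctan2(T[0,2],-T[2,2])).round(1),"F case",F.round(1),"r",np.hypot(*d).round(1),"ang",np.degrees(np.arctan2(d[1],d[0])).round(1),"q",s["joint_pos"].round())
E
python3 - <<'E'
from h import *
rep();go(-70,145,45);go(-48,119,45)
E
```

```text
t 3.7 case [-114.3    2.4  222.1] tilt 45.6 F case [-0.3  0.8 -2.1] r 181.1 ang 109.1 q [-41.  44.  50.  26. 124. -53.]
-> -70 145 45 shift [-24.1   3.2  85.5] rot [-0.017 -0.01   0.031]
-> -48 119 45 shift [-27.3   3.7 119.5] rot [-0.017 -0.01   0.031]
```

>>> servo_tool([
  [0, -6, 1, 20, -0.017, -0.01, 0.03],
  [0, -6, 1, 20, 0, 0, 0],
  [0, -6, 1, 20, 0, 0, 0],
  [0, -6, 0, 20, 0, 0, 0],
  [0, 0, 0, 5, 0, 0, 0],
  [0, 0, 0, 0, 0, 0, 0],
])

```text
time: 4.3
tool_pos: [551.4, -200.2, 145.6]
tcp_rot: [178.9, -43.5, 108.2]
ft_force: [0.0, -0.7, 0.4]
finger_gap: 0.1
```

```bash
python3 - <<'E'
from h import *
rep();go(-48,119,45)
im=snapshot("scene")
cv2.imwrite("pics/s2.png",cv2.resize(im[140:300,220:380],None,fx=3,fy=3,interpolation=cv2.INTER_CUBIC))
E
```

```text
t 4.3 case [-70.8  -2.5 145.6] tilt 43.5 F case [-0.7  0.2  0.4] r 95.9 ang 99.5 q [-39.  40.  63.  25. 112. -55.]
-> -48 119 45 shift [-1.7 -2.6 34.9] rot [0.001 0.026 0.019]
```

View pics/s2.png

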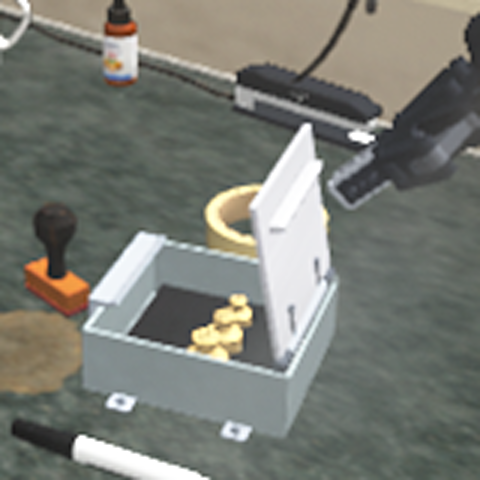

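The picture shows the finger tips near (345,195), just behind the ridge and clear of the cover. I'll come in slightly lower.

>>> servo_tool([
  [0, -6, -1, 6, 0, 0.02, 0.02],
  [0, 0, -1, 8, 0, 0, 0],
  [0, 0, 0, 8, 0, 0, 0],
  [0, 0, 0, 8, 0, 0, 0],
  [0, 0, 0, 3, 0, 0, 0],
])

```text
time: 4.85
tool_pos: [545.8, -184.2, 119.3]
tcp_rot: [179.7, -44.3, 106.7]
ft_force: [0.5, 0.1, -0.1]
finger_gap: 0.1
```

```bash
python3 - <<'E'
from h import *
rep()
E
```

```text
t 4.85 case [-53.9  -1.7 119.3] tilt 44.3 F case [-0.  -0.5 -0.1] r 68.3 ang 89.1 q [-39.  40.  67.  25. 110. -55.]
```

>>> servo_tool([
  [0, 4.2, -0.5, 4.2, 0, -0.044, 0],
  [0, 4.1, -0.5, 4.4, 0, -0.044, 0],
  [0, 3.9, 0, 4.6, 0, -0.044, 0],
  [0, 3.7, 0, 4.8, 0, -0.044, 0],
  [0, 3.4, 0, 4.9, 0, -0.044, 0],
  [0, 3.2, 0, 5.1, 0, -0.044, 0],
])

```text
time: 5.45
tool_pos: [533.7, -151.0, 107.8]
tcp_rot: [179.8, -28.7, 106.5]
ft_force: [0.8, -1.1, -0.6]
finger_gap: -0.0
```

```bash
python3 - <<'E'
from h import *
rep()
im=snapshot("scene")
cv2.imwrite("pics/s3.png",cv2.resize(im[140:300,220:380],None,fx=3,fy=3,interpolation=cv2.INTER_CUBIC))
E
```

```text
t 5.45 case [-18.5   0.4 107.8] tilt 28.7 F case [-1.3 -0.5 -0.6] r 67.5 ang 57.3 q [-33.  25.  83.  18.  95. -52.]
```

View pics/s3.png

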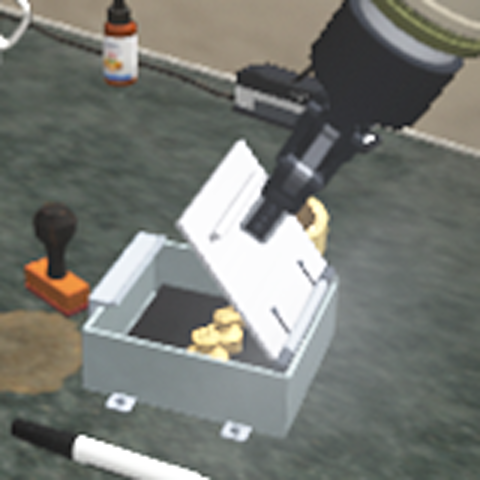

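The cover is folding, now at about 50°, with the tip on the plate on the hinge side of the ridge at (262,225). I'll continue the arc.

>>> servo_tool([
  [0, 2.8, 0, 5.3, 0, -0.046, 0],
  [0, 2.6, 0, 5.4, 0, -0.046, 0],
  [0, 2.3, 0, 5.5, 0, -0.046, 0],
  [0, 2.1, 0, 5.6, 0, -0.046, 0],
  [0, 1.9, 0, 5.7, 0, -0.046, 0],
  [0, 1.6, 0, 5.8, 0, -0.046, 0],
])

```text
time: 6.1
tool_pos: [527.3, -127.4, 82.8]
tcp_rot: [179.7, -12.3, 106.5]
ft_force: [-0.1, -0.9, 0.9]
finger_gap: -0.1
```

```bash
python3 - <<'E'
from h import *
rep();go(13,53,0)
E
```

```text
t 6.1 case [ 5.9 -0.3 82.8] tilt 12.3 F case [-0.8  0.4  0.9] r 68.7 ang 27.6 q [-25.  12.  97.  10.  79. -44.]
-> 13 53 0 shift [ 0.6 -0.5 30.7] rot [ 0.006 -0.215 -0.004]
```

>>> servo_tool([
  [0, 0.8, 0, 5, 0, -0.042, 0],
  [0, 0.6, 0, 5, 0, -0.042, 0],
  [0, 0.4, 0, 5, 0, -0.042, 0],
  [0, 0, 0, 5, 0, -0.042, 0],
  [0, 0, 0, 4, 0, -0.042, 0],
  [0, 0, 0, 2, 0, 0, 0],
])

```text
time: 6.7
tool_pos: [525.6, -121.0, 57.5]
tcp_rot: [179.7, -0.0, 106.5]
ft_force: [0.1, -0.7, 2.0]
finger_gap: 0.2
```

```bash
python3 - <<'E'
from h import *
rep();go(13,53,0)
E
```

```text
t 6.7 case [12.5 -0.5 57.5] tilt 0.0 F case [-0.7  0.1  2. ] r 67.8 ang 5.5 q [-19.   7. 105.   0.  68. -35.]
-> 13 53 0 shift [ 0.5 -0.5  4.5] rot [ 0.005 -0.    -0.003]
```

>>> servo_tool([
  [0, 0, 0, 2, 0, 0, 0],
  [0, 0, 0, 1.5, 0, 0, 0],
  [0, 0, 0, 1, 0, 0, 0],
])

```text
time: 7.0
tool_pos: [525.6, -121.1, 53.0]
tcp_rot: [179.7, -0.2, 106.4]
ft_force: [-1.0, 1.6, 2.8]
finger_gap: -0.0
```

>>> servo_tool([
  [0, 0, 0, 1, 0, 0, 0],
  [0, 0, 0, 1, 0, 0, 0],
])

```text
time: 7.2
tool_pos: [526.1, -121.2, 52.0]
tcp_rot: [179.7, -0.3, 106.4]
ft_force: [-5.3, 4.8, 10.8]
finger_gap: -0.1
```

The cover is flat: the tool is at 52 mm and pressing with 11 N. Now I'll slide it while holding it down.

>>> servo_tool([
  [0, 3, 0, 0.7, 0, 0, 0],
  [0, 3, 0, 0.7, 0, 0, 0],
])

```text
time: 7.4
tool_pos: [525.2, -117.8, 52.4]
tcp_rot: [179.7, -0.2, 106.3]
ft_force: [-3.4, -3.4, 5.6]
finger_gap: -0.5
```

```bash
python3 - <<'E'
from h import *
rep()
E
```

```text
t 7.4 case [15.7 -1.  52.4] tilt 0.2 F case [-2.2  4.2  5.6] r 70.7 ang 1.1 q [-18.   7. 105.   0.  68. -35.]
```

>>> servo_tool([
  [0, 3, -0.3, 0.8, 0, 0, 0],
  [0, 3, -0.3, 0.8, 0, 0, 0],
  [0, 3, -0.3, 0.8, 0, 0, 0],
  [0, 3, -0.3, 0.8, 0, 0, 0],
])

```text
time: 7.8
tool_pos: [523.1, -110.6, 52.4]
tcp_rot: [179.5, 0.1, 106.2]
ft_force: [-1.5, -2.7, 6.4]
finger_gap: 0.1
```

```bash
python3 - <<'E'
from h import *
rep()
im=snapshot("scene")
cv2.imwrite("pics/s4.png",cv2.resize(im[180:280,230:350],None,fx=5,fy=5,interpolation=cv2.INTER_CUBIC))
E
```

```text
t 7.8 case [23.2 -1.  52.4] tilt -0.1 F case [-2.2  2.2  6.4] r 78.2 ang 1.0 q [-18.   6. 106.   0.  67. -34.]
```

View pics/s4.png

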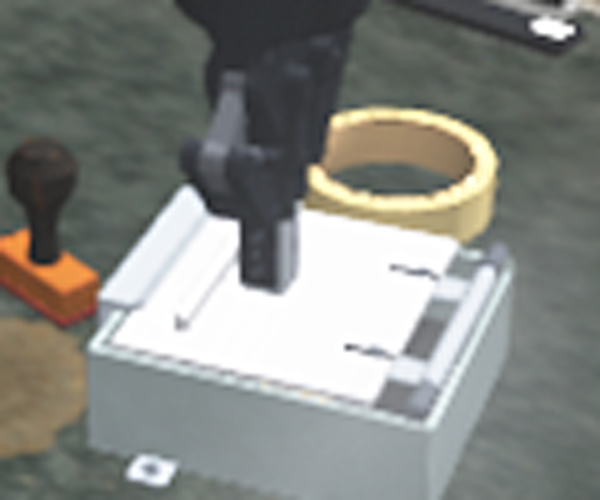

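The cover lies flat with the tip at (268,280) and its edge entering the lip at about (130,320). I'll keep pushing to the stop.

>>> servo_tool([
  [0, 3, 0, 0.8, 0, 0, 0],
  [0, 3, 0, 0.8, 0, 0, 0],
  [0, 3, 0, 0.8, 0, 0, 0],
  [0, 3, 0, 0.8, 0, 0, 0],
])

```text
time: 8.25
tool_pos: [522.1, -102.7, 52.3]
tcp_rot: [179.3, 0.5, 106.1]
ft_force: [-0.2, -3.4, 4.8]
finger_gap: -0.1
```

>>> servo_tool([
  [0, 3, 0, 0.8, 0, 0, 0],
  [0, 3, 0, 0.8, 0, 0, 0],
])

```text
time: 8.45
tool_pos: [522.3, -99.2, 52.3]
tcp_rot: [179.1, 0.7, 106.0]
ft_force: [1.2, -13.2, 4.3]
finger_gap: 0.6
```

```bash
python3 - <<'E'
from h import *
rep()
E
```

```text
t 8.45 case [34.3 -3.6 52.3] tilt -0.7 F case [-13.    2.6   4.3] r 89.3 ang 0.8 q [-16.   5. 107.  -0.  66. -32.]
```

>>> servo_tool([
  [0, 3, -0.5, 0.8, 0, 0, 0],
  [0, 3, 0, 0.8, 0, 0, 0],
])

```text
time: 8.65
tool_pos: [522.7, -99.1, 52.6]
tcp_rot: [179.0, 1.3, 106.0]
ft_force: [0.2, -14.9, 1.7]
finger_gap: 0.2
```

```bash
python3 - <<'E'
from h import *
rep()
E
```

```text
t 8.65 case [34.3 -4.  52.6] tilt -1.3 F case [-14.4   4.1   1.7] r 89.3 ang 1.0 q [-16.   5. 107.  -1.  66. -32.]
```

It's at the stop: 14 N and no further motion at x = 34.3, against about 34 expected. I'll ease off the ridge and retreat straight up.

>>> servo_tool([
  [0, -0.5, 0, -1, 0, 0, 0],
  [0, -1, 0, -3, 0, 0, 0],
  [0, -1, 0, -5, 0, 0, 0],
  [0, 0, 0, -15, 0, 0, 0],
  [0, 0, 0, -30, 0, 0, 0],
  [0, 0, 0, -40, 0, 0, 0],
  [0, -30, 0, -30, 0, 0, 0],
  [0, -45, 0, 0, 0, 0, 0],
  [0, -45, 0, 0, 0, 0, 0],
  [0, -45, 0, 0, 0, 0, 0],
])

```text
time: 9.65
tool_pos: [566.3, -255.4, 191.1]
tcp_rot: [178.9, 1.2, 106.5]
ft_force: [0.8, 0.7, 1.2]
finger_gap: -0.2
```

>>> servo_tool([
  [0, -45, 0, 0, 0, 0, 0],
  [0, 0, 0, 0, 0, 0, 0],
  [0, 0, 0, 0, 0, 0, 0],
  [0, 0, 0, 0, 0, 0, 0],
])

```text
time: 10.05
tool_pos: [579.8, -305.1, 195.3]
tcp_rot: [178.8, 1.2, 106.2]
ft_force: [-0.0, 0.7, 0.7]
finger_gap: 0.2
```

```bash
python3 - <<'E'
from h import *
rep()
im=snapshot("top");A=cv2.resize(im[175:295,230:380],None,fx=4,fy=4,interpolation=cv2.INTER_CUBIC)
for th,sl,c in((.02,.0,(255,0,0)),(.02,15,(0,0,255))):
    for u in proj("top",toW(q,cov(th,sl)[2:])): cv2.circle(A,tuple(int(v) for v in((u-[230,175])*4+1.5)),4,c,1)
cv2.imwrite("pics/top2.png",A)
im=snapshot("scene");cv2.imwrite("pics/s5.png",cv2.resize(im[160:320,200:350],None,fx=3.7,fy=3.7,interpolation=cv2.INTER_CUBIC))
E
```

```text
t 10.05 case [-179.4    0.3  195.3] tilt -1.2 F case [ 0.7 -0.2  0.7] r 190.5 ang 130.8 q [-32.  15.  80.   0.  83. -49.]
```

View pics/top2.png

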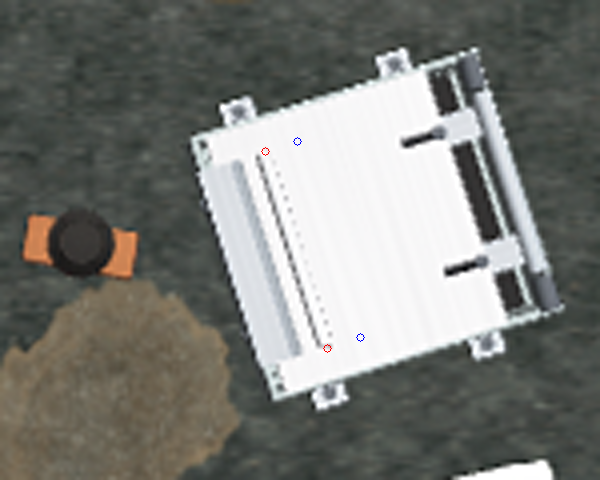

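View pics/s5.png

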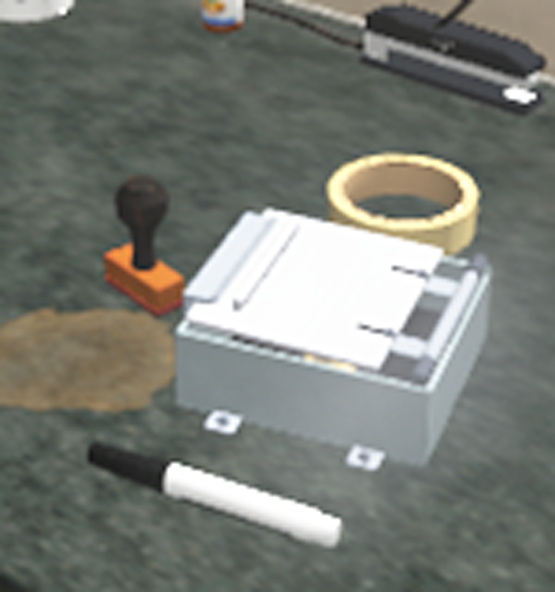

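The ridge lies on the predicted fully-home marks (red, (265,151) and (327,348)). The cover's edge is under the lip, resting slightly up against it, and the stamp, tape and pen haven't moved. I'm handing in.

```bash
python3 -c "
from bench import *
print(hand_in())"
```

```text
the job is handed in; nothing more can be done
None
```

The case is closed and handed in. With the fingers shut, I folded the cover flat and held it down at about 4–11 N for most of the slide. I pushed the ridge 15 mm home until it met the stop, then let go and moved the arm clear. During the last push against the stop the downward press eased to about 2 N.

- **Fully home:** the tool stopped at x = 34.3 mm in the case's frame, where about 34 was expected, and 14 N gave no further movement. In the last top picture the ridge lies on the predicted fully-home marks.
- **Stays shut:** after I let go, the cover stayed under the lip, resting slightly up against it as the task describes. The stamp, tape and pen are where they were.
- **Not fully checked:** the weights are now mostly hidden under the cover, so I couldn't see them all at the end. The tool didn't go inside the case.
- **Time and force:** the job took about 10 s of the 40 s allowed, with readings after each move never above about 15 N.

One early measurement disagreed: the case corners at the hinge end were 3–4 pixels off because the cover hid them. I refitted the pose using the lip and cover edges, which matched both camera views to about 2 mm.

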